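# Latch the engraver's guard gate

## Task

Swing the open guard gate of the desktop engraver shut, lifting its latch bar over the striker, and let the bar down fully into the catch behind it, so that the gate stays shut by itself when you let go. Work gently: do not ram the bar hard against the catch, and leave the other things on the table where they are.

Things in the scene. Friction and masses are not known exactly. Their poses are not given: they have to be found in the camera images.
- gate (a joint): Gate angle (rad) about the upright hinge line at its left (+y) end: 0 = shut with the bar mid-slot in a catch at its middle setting; positive = swung out towards the robot; limits -0.07 and 1.0. Aluminium frame with clear panel, 10 to 245 mm from the hinge, 20 mm thick, top 160 mm above the table, 0.6 kg, slight friction. Starts open, stays where left.
- gate_hinge (a point): On the hinge line of the gate (entrance of a fixed fence pen round an engraver), 185 mm above the table, level with the latch pivot. Axes turn with the gate: -y along it to the free end, +x its normal, into the pen. In the last 15 mm (0.065 rad) to gate = 0 the gate's free end meets a sprung rubber buffer that pushes it open again: about 0.7 N at first touch, 0.1 N more per mm.
- latch (a joint): Angle (rad) of the latch bar about its pivot on the gate: 0 = level, positive = free end lifted; limits -0.04 (hanging on its pin, as at the start) and 0.6. It falls by its own weight (0.3 kg) but may stick, pressed on the striker by the buffer. Down on the catch floor it reads about 0; it clears the striker above about 0.1; resting on top of the striker it is not latched.
- latch_bar: Flat steel latch bar 200 mm long, 10 mm thick, 20 mm high, with an upright thumb tab; origin on the pivot, above the gate's top rail, 130 mm from the hinge line. At latch = 0 its axes are the gate's (-y to the free end, z up); it reaches from 10 mm behind the pivot to 190 mm beyond it.
- latch_tab (a point): Grip point in the bar's upright thumb tab, 40 mm above and 90 mm beyond the pivot (bar frame; axes as latch_bar). Tab: flat steel, 10 mm thick (across the gate), 22 mm wide (along the bar), top 16 mm above this point; bar's top face 30 mm below it. Pinch it from above, a finger on each face; it serves both to lift the bar and to swing the gate.
- post: Fixed latch post 30 x 30 mm; origin on its axis, 12 mm above the table, 285 mm from the hinge along the shut gate; its +x points into the pen, yaw as the shut gate. It carries the catch, screwed on up to 10 mm nearer to or farther from the robot (post x) than the post's axis. This setting is not measured: find the slot by feel (the lifted bar runs into the backstop) or by sight.
- post_top (a point): Point on the post's axis at the height of the catch's slot floor, 175 mm above the table (the bar's underside at latch = 0). Dark steel catch, 30 mm wide along the bar: slot 14 mm wide across the bar, between the striker (-x side, 16 mm thick, blunt, top 14 mm above the floor) and the backstop (+x side, 12 mm thick, top 34 mm above the floor).
- headband_left: Bystander, to be left alone: a printed plastic visor headband, open U about 155 mm wide, 14 mm tall, lying on the table; origin at the underside, middle of its arc.
- headband_right: Bystander, to be left alone: another such headband lying on the table to the right; origin at its underside.
- tape_roll: Bystander, to be left alone: a cardboard ring 84 mm across, 24 mm tall, lying on the table; origin at its underside.
- screwdriver: Bystander, to be left alone: a screwdriver about 170 mm long lying on the table in front of the latch post.
- glue: Bystander, to be left alone: a white plastic glue bottle, 44 mm diameter, 120 mm tall, standing; origin at its underside.

How it is judged:
By the outcome, as a careful person would: the job done as asked, in the order asked, and still so for the second after the job is handed in, with the robot touching nothing.
It also fails if it takes over 59 s, if anything falls off the work surface, if the arm or the gripper's body presses on something with over 40 N, if the wrist force passes 120 N, or if a joint passes its speed limit or range.

## Robot

A 7-joint arm with a two-finger parallel gripper is mounted at the origin on the work surface. World frame = base frame: x ahead of the robot, y to its left, z up, the work surface at z = 0. Lengths are in m, angles in rad, forces in N, time in s.
With the tool pointing down it reaches from about 0.4 to 0.85 m from the base axis. Payload 10.4 kg.
Tool frame: the origin (TCP) lies at the very end of the fingers, on their centre line; the grasp point (between the pads) lies r.tcp_to_grasp behind it (r.tcp_to_grasp is the distance from the TCP to the grasp point, in m); z points along the fingers, y is the line along which they close (so a half turn about z gives the same grasp; the last joint's range is limited). The gripper opens to 87 mm and grips with 3 to 60 N. Pads are 19 mm wide; open, the fingers measure 117 mm over their backs; the gripper's body (75 mm by 190 mm) begins 51 mm behind the grasp point.
Start: joints at [-1.304, 0.332, -0.065, 1.46, 0.022, 1.35, -0.088], TCP at [0.179, 0.599, 0.223] pointing down, gripper open.
Joint ranges: [-2.6, 2.6], [-0.5, 2.12], [-1.47, 1.34], [0.16, 2.42], [-1.27, 4.41], [0.06, 2.06], [-2.6, 2.6]. Speed limits (rad/s): [2.22, 2.22, 2.79, 2.79, 3.14, 3.14, 3.14].

## Interface

Orientations are given as a unit quaternion [x, y, z, w].
In Python, from bench import monitor, cams, ticket, r gives the robot as it stands.
- The arm moves only by the shell command python3 -m crank 'ROWS' [OPENING] [FORCE]. ROWS is a JSON object whose one key "steps" holds a list of rows, each a list of 2 entries, a list of its own where there are three numbers: the shift along the world's x, y, z in units of 25 mm (1.0 is 25 mm), then the turn, a rotation vector about the world's x, y, z in units of 5 degrees (1.0 is 5 degrees). In form: {"steps": [[[x, y, z], [ax, ay, az]], ...]}. A call has 1 to 10 rows; each row shifts and turns the commanded pose from where the row before left it; what a row does not reach is not made up. A row lasts 1/12 s, in which the tool goes at most 41.7 mm and 7.16 degrees, less where a joint would pass 70% of its speed; a pose out of reach is approached as far as the arm can. A call is refused whole if a number of a shift passes 1 or a number of a turn 1, either way. A call with a gripper value outside its range is refused whole. OPENING is the finger opening in mm, from 0 to 87, set as the call begins (- or left out, the last holds). The fingers move at their own pace and stop on an object; FORCE is the grip in N (left out, the last holds). Time passes only in rows, so rows that do not move let the fingers close. It gives the time, the measured TCP pose, the force, the opening and the grip force at its end, in the units of the state.
- monitor.read_state(): the state, without advancing time (a new reading comes with each control period).
- cams.camera(name): name is "scene" or "side" or "wrist"; returns a dict with "pixels" (400x640x3 uint8, blue, green, red), "z_map" (400x640 float32, m along the optical axis (not along the pixel's ray), 0 where there is no reading), "vfov" (degrees; the focal length in pixels is half the picture's height over the tangent of half this angle, whatever the lens; pixels are square), "cx", "cy" (the principal point, pixels), "T" (4x4, takes a point from camera to world coordinates). Camera axes: x right, y up, looking along -z (the intrinsics and any distortion apply to the point x, -y, -z); pixel columns grow to the right and rows downward; lengths in m; the calibration is good to about 2 mm. A picture is of the moment at which its call begins.
- ticket.close_job(): hands the job in; it is judged then, once.
The state is a dict: "time": time; "joint_positions": joint angles; "joint_vel": joint speeds; "joint_torque": joint torques, N m; "ee_pos": TCP position; "eef_rot": TCP orientation; "ft_force": force on the tool from outside, world axes, zero at the start; "torque": the same for the moment, N m; "width": finger opening in m; "grip_force": force on a finger pad.
Only numpy, scipy, OpenCV 4.12 (cv2) and the standard library are available. Lean on these libraries where they do the work, as an engineer would, in place of code of your own. Each camera call takes 0.05 s, during which the arm holds its last target. There are 200 camera calls.

## Working session

There is one attempt and no reset: what is moved stays moved. The work goes in short steps, Python scripts to look and compute and a shell command to move; the robot and the scene stay as the last step left them, time stands still between calls to the robot, and variables do not carry over. Pictures are saved under pics/ and viewed, at most 10 in all, crops included, and the job is handed in when it is done.

```bash
mkdir -p pics; ls; cat > h.py <<'E'
import numpy as np, cv2
from bench import monitor, cams, ticket, r
def shot(n,f):
    c=cams.camera(n); cv2.imwrite(f'pics/{f}.png',c['pixels']); np.savez(f'pics/{f}.npz',**{k:v for k,v in c.items()}); return c
def load(f): return np.load(f'pics/{f}.npz',allow_pickle=True)
def foc(c): return c['pixels'].shape[0]/2/np.tan(np.radians(float(c['vfov']))/2)
def pt(c,u,v,z=None):
    f=foc(c)
    if z is None:
        w=c['z_map'][int(v)-1:int(v)+2,int(u)-1:int(u)+2]; z=np.median(w[w>0])
    p=np.array([(u-c['cx'])/f*z,-(v-c['cy'])/f*z,-z,1]); return (c['T']@p)[:3]
def proj(c,P):
    q=np.linalg.inv(c['T'])@np.r_[P,1]; f=foc(c); return c['cx']+f*q[0]/-q[2], c['cy']+f*q[1]/q[2]
E
python3 - <<'E'
from h import *
for n in('scene','side','wrist'):
    c=shot(n,n+'0'); print(n,{k:(v if np.size(v)<20 else v.shape) for k,v in c.items()})
print(monitor.read_state(), r.tcp_to_grasp)
E
```

```text
pics
scene {'pixels': (400, 640, 3), 'z_map': (400, 640), 'vfov': 57.82910045275794, 'cx': 319.8402220348073, 'cy': 198.72025331655385, 'T': array([[ 0.72790378, -0.48428925,  0.48540705,  0.99655177],
       [ 0.68558788,  0.52560244, -0.50369766, -0.49715933],
       [-0.01119577,  0.69943262,  0.71461085,  0.86341017],
       [ 0.        ,  0.        ,  0.        ,  1.        ]])}
side {'pixels': (400, 640, 3), 'z_map': (400, 640), 'vfov': 56.647379689662, 'cx': 319.4318985367854, 'cy': 199.42491255762576, 'T': array([[ 0.68215445,  0.42402147, -0.59571058, -0.13221433],
       [-0.7308103 ,  0.36849043, -0.57457036, -0.57597695],
       [-0.02411652,  0.82729716,  0.56124665,  0.71384919],
       [ 0.        ,  0.        ,  0.        ,  1.        ]])}
wrist {'pixels': (400, 640, 3), 'z_map': (400, 640), 'vfov': 66.05298195223062, 'cx': 317.4582010029934, 'cy': 201.0443873504347, 'T': array([[ 0.28644038, -0.91271743, -0.29137399,  0.09966785],
       [ 0.95809708,  0.27243626,  0.08847861,  0.62241591],
       [-0.00137513, -0.30450842,  0.95250865,  0.3847765 ],
       [ 0.        ,  0.        ,  0.        ,  1.        ]])}
{'time': 0.15, 'joint_positions': array([-1.30359643,  0.3327105 , -0.06466493,  1.46070981,  0.02161423,
        1.34987383, -0.08849173]), 'joint_vel': array([ 0.00183166, -0.00118494,  0.00154394, -0.00127305, -0.00136164,
       -0.00108288,  0.00133888]), 'joint_torque': array([ 6.93058264e-04, -6.23621178e+01,  2.47312785e-02, -3.90155911e+01,
       -6.13169465e-02,  3.69449775e-02,  8.27650115e-05]), 'ee_pos': array([0.17854778, 0.59867626, 0.22196516]), 'eef_rot': array([ 1.44396206e-01,  9.89519824e-01, -5.01498510e-04, -3.97144194e-05]), 'ft_force': array([-0.32201572,  0.35577143, -0.37723584]), 'torque': array([-0.00996647, -0.03150205, -0.04920902]), 'grip_force': 0.0, 'width': 0.08717429180192048} 0.0187
```

View pics/scene0.png

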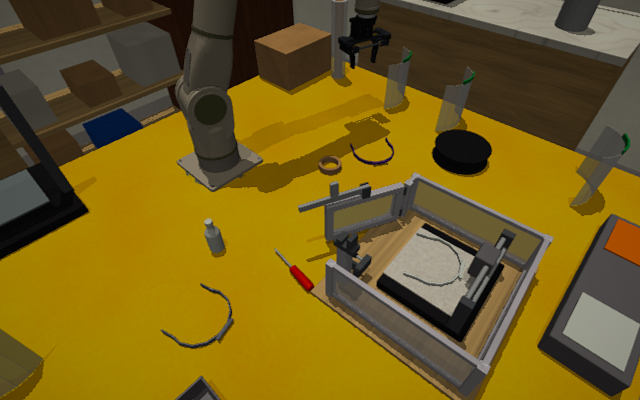

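View pics/side0.png

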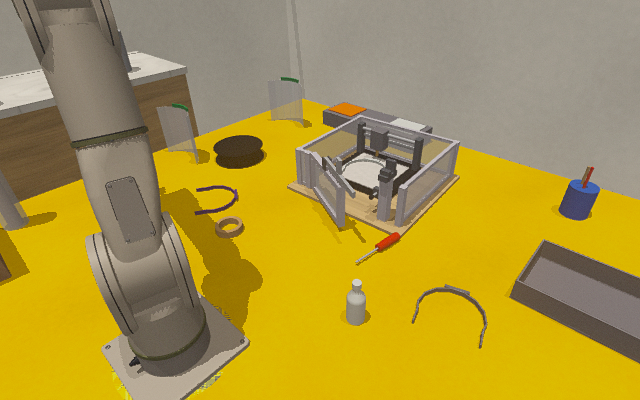

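Scene: the open gate runs from the hinge near (405,187) to a free end near (328,220). The latch bar spans (300,208)–(370,188), with the tab at (334,188). The post and catch are near (347,243). Side: tab around (322,162), catch around (388,170). Both need enlarged crops.

```bash
python3 - <<'E'
from h import *
a=load('scene0')['pixels'][165:295,280:430]; b=load('side0')['pixels'][130:240,290:430]
cv2.imwrite('pics/ca.png',cv2.resize(a,None,fx=4.6,fy=4.6,interpolation=cv2.INTER_CUBIC))
cv2.imwrite('pics/cb.png',cv2.resize(b,None,fx=5,fy=5,interpolation=cv2.INTER_CUBIC))
E
```

```text
(no output)
```

View pics/ca.png

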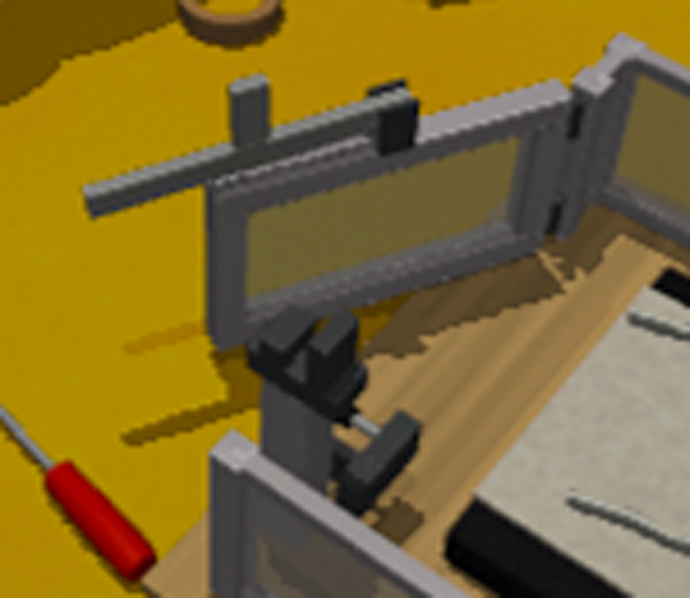

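View pics/cb.png

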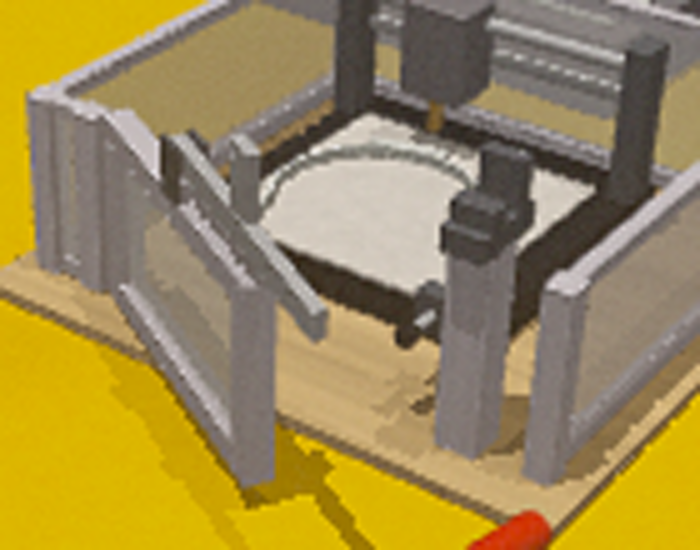

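```bash
cat >> h.py <<'E'
def tri(c1,p1,c2,p2):
    A=[];b=[];
    M=np.zeros((3,3));v=np.zeros(3)
    for c,p in((c1,p1),(c2,p2)):
        o=c['T'][:3,3]; d=pt(c,*p,z=1.)-o; d/=np.linalg.norm(d); Q=np.eye(3)-np.outer(d,d); M+=Q; v+=Q@o
    X=np.linalg.solve(M,v); return X, [np.round(np.subtract(proj(c,X),p),1) for c,p in((c1,p1),(c2,p2))]
E
python3 - <<'E'
from h import *
np.set_printoptions(precision=4,suppress=True)
a=load('scene0');b=load('side0')
A=lambda u,v:(280+u/4.6-.4,165+v/4.6-.4); B=lambda u,v:(290+u/5-.4,130+v/5-.4)
for n,p,q in(('tabtop',(250,78),(244,142)),('tabbase',(250,140),(246,212)),('barend_top',(93,190),(322,312)),('barback',(405,92),(178,137)),('striker top',(288,328),(480,205)),('backstop top',(333,330),(507,155)),('railend L post corner',(622,42),(50,95)),('gate free top corner',(228,182),(256,282)),('gate hinge top',(562,90),(105,113)),('hinge post top',(593,80),(88,112)),('right fence post',(236,452),(560,285))):
    P=A(*p);Q=B(*q)
    print(n,*tri(a,P,b,Q),'dep',pt(a,*P),pt(b,*Q))
E
```

```text
tabtop [0.5561 0.0119 0.237 ] [array([-0.1,  0.3]), array([-0.2, -0.2])] dep [ 0.3867  0.2083 -0.0029] [0.5559 0.0111 0.2366]
tabbase [0.5581 0.0113 0.1916] [array([-0.,  0.]), array([-0., -0.])] dep [0.5609 0.008  0.1959] [0.5498 0.0041 0.1979]
barend_top [ 0.5161 -0.0749  0.184 ] [array([-0.4,  0.8]), array([-0.6, -0.7])] dep [ 0.5157 -0.0729  0.1852] [ 0.5134 -0.0791  0.185 ]
barback [0.5993 0.1008 0.1925] [array([-0.1,  0.2]), array([-0.1, -0.2])] dep [0.5978 0.1033 0.1906] [0.5961 0.0973 0.1944]
striker top [ 0.6605 -0.0749  0.185 ] [array([-0.3,  0.6]), array([-0.4, -0.4])] dep [ 0.6606 -0.0741  0.1867] [ 0.6563 -0.079   0.187 ]
backstop top [ 0.6878 -0.073   0.2052] [array([-0.3,  0.5]), array([-0.3, -0.4])] dep [ 0.688  -0.0724  0.2069] [ 0.6845 -0.0762  0.2065]
railend L post corner [0.6486 0.2659 0.1506] [array([-0.3,  0.8]), array([-0.4, -0.6])] dep [0.6464 0.2715 0.1487] [0.6517 0.2674 0.1466]
gate free top corner [ 0.5504 -0.0004  0.1563] [array([-0.5,  1. ]), array([-0.7, -0.8])] dep [0.5508 0.0011 0.1595] [ 0.5464 -0.0064  0.158 ]
gate hinge top [0.6451 0.2062 0.1537] [array([ 0.3, -0.7]), array([0.4, 0.5])] dep [0.6489 0.1977 0.1593] [0.6562 0.2192 0.147 ]
hinge post top [0.6516 0.2311 0.146 ] [array([-0. ,  0.1]), array([-0.1, -0.1])] dep [0.6521 0.2302 0.1474] [0.6458 0.2248 0.15  ]
right fence post [ 0.673  -0.1267  0.1447] [array([ 0.1, -0.2]), array([0.2, 0.2])] dep [ 0.6743 -0.1287  0.1471] [ 0.6699 -0.1277  0.1471]
```

```bash
cat >> h.py <<'E'
H=np.array([.6505,.2095]); PHI0=np.arctan2(-.2835,.0245)  # hinge, shut dir
def tab(g,l):  # grip point, world; and closing yaw deg
    a=PHI0-g; d=np.array([np.cos(a),np.sin(a)])
    s=.13+.09*np.cos(l)-.04*np.sin(l); z=.185+.09*np.sin(l)+.04*np.cos(l)
    return np.r_[H+d*s,z], np.degrees(a)+90
def err(P,yaw,dz=None):
    s=monitor.read_state(); from scipy.spatial.transform import Rotation as R
    M=R.from_quat(s['eef_rot']).as_matrix(); t=s['ee_pos']-M[:,2]*r.tcp_to_grasp
    y=np.degrees(np.arctan2(M[1,1],M[0,1]))
    print('t',round(s['time'],2),'grasp',t.round(4),'yaw',y.round(2),'units',((P-t)/.025).round(2),'turn',round((yaw-y)/5,2),'F',s['ft_force'].round(1),'w',round(s['width'],4),'gf',round(s['grip_force'],1),'tilt',M[:,2].round(3))
E
python3 - <<'E'
from h import *
np.set_printoptions(precision=4,suppress=True)
print(tab(.527,-.04),tab(0,0))
for n in('scene0','side0'):
    c=load(n); z=c['z_map'];f=foc(c);v,u=np.mgrid[:400,:640]
    p=np.stack([(u-c['cx'])/f*z,-(v-c['cy'])/f*z,-z,np.ones_like(z)],-1)@c['T'].T
    m=(z>0)&(p[...,2]>.21)&(p[...,0]>.6)&(p[...,0]<.85)&(abs(p[...,1])<.2); print(p[m][:,:3].min(0) if m.any() else 0,p[m][:,:3].max(0) if m.any() else 0)
E
python3 -m crank '{"steps":[[[0.63,-0.98,0.13],[0,0,-0.82]],[[0.63,-0.98,0.13],[0,0,-0.82]],[[0.63,-0.98,0.13],[0,0,-0.82]],[[0.63,-0.98,0.13],[0,0,-0.82]],[[0.63,-0.98,0.13],[0,0,-0.82]],[[0.63,-0.98,0.13],[0,0,-0.82]],[[0.63,-0.98,0.13],[0,0,-0.82]],[[0.63,-0.98,0.13],[0,0,-0.82]]]}' 60
python3 -m crank '{"steps":[[[0.63,-0.98,0.13],[0,0,-0.82]],[[0.63,-0.98,0.13],[0,0,-0.82]],[[0.63,-0.98,0.13],[0,0,-0.82]],[[0.63,-0.98,0.13],[0,0,-0.82]],[[0.63,-0.98,0.13],[0,0,-0.82]],[[0.63,-0.98,0.13],[0,0,-0.82]],[[0.63,-0.98,0.13],[0,0,-0.82]],[[0.63,-0.98,0.13],[0,0,-0.82]]]}'
python3 -m crank '{"steps":[[[0.63,-0.98,0.13],[0,0,-0.82]],[[0.63,-0.98,0.13],[0,0,-0.82]],[[0.63,-0.98,0.13],[0,0,-0.82]],[[0.63,-0.98,0.13],[0,0,-0.82]],[[0.63,-0.98,0.13],[0,0,-0.82]],[[0.63,-0.98,0.13],[0,0,-0.82]],[[0.63,-0.98,0.13],[0,0,-0.82]],[[0.63,-0.98,0.13],[0,0,-0.82]],[[0,0,0],[0,0,0]],[[0,0,0],[0,0,0]]]}'
python3 -c "
from h import *
P,y=tab(.527,-.04); err(P,y); shot('wrist','w1')"
```

```text
(array([0.556 , 0.0091, 0.2214]), np.float64(-25.25566026126819)) (array([ 0.6694, -0.0097,  0.225 ]), np.float64(4.939215542126192))
[ 0.6872 -0.0798  0.2101] [ 0.691  -0.0682  0.2109]
0 0
time: 0.82
ee_pos: [0.3051, 0.4015, 0.2486]
eef_rot: [0.42, 0.908, -0.0, -0.0]
ft_force: [0.8, 0.3, 0.3]
width: 0.0604
grip_force: 0.0
time: 1.48
ee_pos: [0.431, 0.2055, 0.2747]
eef_rot: [0.659, 0.752, 0.0, -0.0]
ft_force: [0.8, -0.0, 0.6]
width: 0.0602
grip_force: 0.0
time: 2.32
ee_pos: [0.5569, 0.0093, 0.3003]
eef_rot: [0.844, 0.536, -0.0, 0.0]
ft_force: [-0.6, 0.8, -0.0]
width: 0.0599
grip_force: 0.0
t 2.32 grasp [0.5569 0.0093 0.319 ] yaw -25.18 units [-0.04 -0.01 -3.91] turn -0.02 F [-0.6  0.8 -0. ] w 0.0599 gf 0.0 tilt [-0.    -0.001 -1.   ]
```

View pics/w1.png

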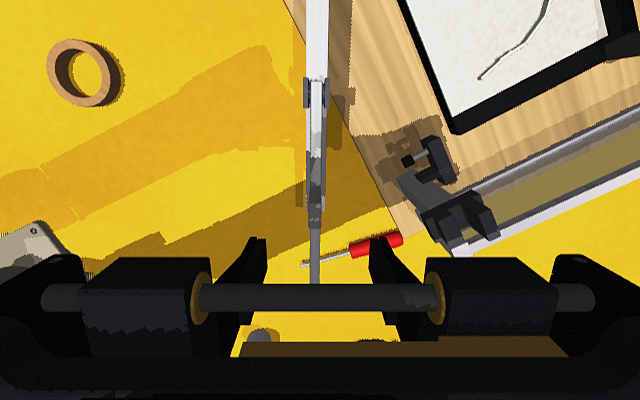

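The wrist view shows the gate bar vertical at column 316, midway between the fingers (265 and 370), so alignment is good. Next I descend and pinch.

```bash
python3 -m crank '{"steps":[[[0,0,-0.8],[0,0,0]],[[0,0,-0.8],[0,0,0]],[[0,0,-0.8],[0,0,0]],[[0,0,-0.8],[0,0,0]],[[0,0,-0.6],[0,0,0]],[[0,0,0],[0,0,0]],[[0,0,0],[0,0,0]]]}' 60
python3 -m crank '{"steps":[[[0,0,0],[0,0,0]],[[0,0,0],[0,0,0]],[[0,0,0],[0,0,0]],[[0,0,0],[0,0,0]],[[0,0,0],[0,0,0]],[[0,0,0],[0,0,0]],[[0,0,0],[0,0,0]],[[0,0,0],[0,0,0]]]}' 0 25
python3 - <<'E'
from h import *
np.set_printoptions(precision=4,suppress=True)
err(*tab(.527,-.04))
p0=tab(.527,-.04)[0]
print('lift',(tab(.527,.15)[0]-p0)/.025)
for g in (.527,.4,.3,.2,.1,.05,0): P,y=tab(g,.15); print(g,P,((P-p0)/.025),y)
E
```

```text
time: 2.95
ee_pos: [0.5559, 0.0122, 0.2054]
eef_rot: [0.843, 0.538, -0.001, -0.0]
ft_force: [0.2, -0.1, 0.7]
width: 0.0597
grip_force: 0.0
time: 3.62
ee_pos: [0.5566, 0.011, 0.2056]
eef_rot: [0.843, 0.537, 0.0, 0.0]
ft_force: [-0.3, -0.3, 0.3]
width: 0.0146
grip_force: 0.0
t 3.62 grasp [0.5566 0.011  0.2243] yaw -25.0 units [-0.02 -0.07 -0.12] turn -0.05 F [-0.3 -0.3  0.3] w 0.0146 gf 0.0 tilt [ 0. -0. -1.]
lift [0.1453 0.3081 0.6653]
0.527 [0.5596 0.0168 0.238 ] [0.1453 0.3081 0.6653] -25.25566026126819
0.4 [0.5847 0.0069 0.238 ] [ 1.1506 -0.0903  0.6653] -17.97909626310674
0.3 [0.6053 0.0013 0.238 ] [ 1.9729 -0.3124  0.6653] -12.24951831179851
0.2 [ 0.6263 -0.0021  0.238 ] [ 2.8132 -0.4513  0.6653] -6.519940360490267
0.1 [ 0.6476 -0.0035  0.238 ] [ 3.6631 -0.5056  0.6653] -0.7903624091820376
0.05 [ 0.6582 -0.0034  0.238 ] [ 4.0891 -0.5008  0.6653] 2.07442656647207
0 [ 0.6688 -0.0027  0.238 ] [ 4.5143 -0.4747  0.6653] 4.939215542126192
```

```bash
python3 -m crank '{"steps":[[[0,0,0],[0,0,0]],[[0,0,0],[0,0,0]],[[0,0,0],[0,0,0]],[[0.03,0.06,0.13],[0,0,0]],[[0.03,0.06,0.13],[0,0,0]],[[0.03,0.06,0.13],[0,0,0]],[[0.03,0.06,0.13],[0,0,0]],[[0.03,0.07,0.14],[0,0,0]],[[0,0,0],[0,0,0]],[[0,0,0],[0,0,0]]]}' 0 25
python3 - <<'E'
from h import *
np.set_printoptions(precision=4,suppress=True)
err(*tab(.527,.15)); shot('side','s2'); 
c=load('s2')['pixels'][110:240,270:430]; cv2.imwrite('pics/s2c.png',cv2.resize(c,None,fx=4,fy=4,interpolation=cv2.INTER_CUBIC))
E
```

```text
time: 4.45
ee_pos: [0.5605, 0.0186, 0.2225]
eef_rot: [0.843, 0.537, 0.0, 0.0]
ft_force: [-0.4, -2.5, -2.1]
width: 0.0096
grip_force: 25.0
t 4.45 grasp [0.5605 0.0186 0.2412] yaw -25.01 units [-0.04 -0.07 -0.13] turn -0.05 F [-0.4 -2.5 -2.1] w 0.0096 gf 25.0 tilt [ 0.001 -0.    -1.   ]
```

View pics/s2c.png

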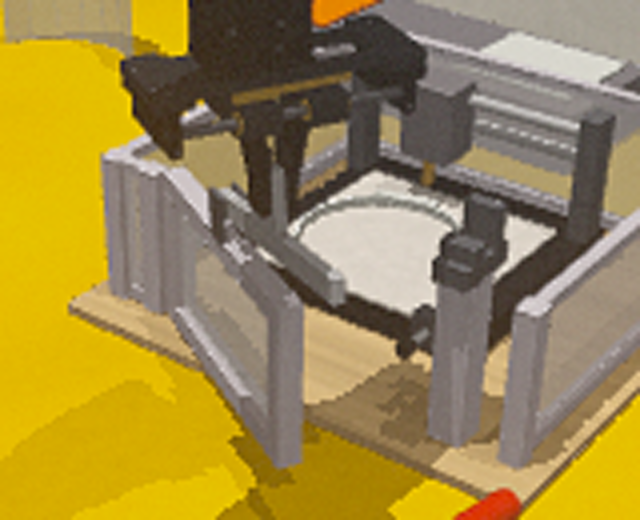

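The crop shows the pinched tab at (280,190) and the bar tip raised at (335,285), clear above the gate rail. Next I swing to about 0.1 rad.

```bash
python3 -m crank '{"steps":[[[0.25,-0.1,0],[0,0,0.36]],[[0.25,-0.1,0],[0,0,0.36]],[[0.25,-0.1,0],[0,0,0.36]],[[0.25,-0.1,0],[0,0,0.36]],[[0.21,-0.06,0],[0,0,0.29]],[[0.21,-0.06,0],[0,0,0.29]],[[0.2,-0.05,0],[0,0,0.29]],[[0.2,-0.05,0],[0,0,0.29]],[[0,0,0],[0,0,0]]]}'
python3 -m crank '{"steps":[[[0.21,-0.035,0],[0,0,0.29]],[[0.21,-0.035,0],[0,0,0.29]],[[0.21,-0.035,0],[0,0,0.29]],[[0.21,-0.035,0],[0,0,0.29]],[[0.21,-0.015,0],[0,0,0.29]],[[0.21,-0.015,0],[0,0,0.29]],[[0.21,-0.01,0],[0,0,0.29]],[[0.22,-0.01,0],[0,0,0.29]],[[0,0,0],[0,0,0]],[[0,0,0],[0,0,0]]]}'
python3 - <<'E'
from h import *
np.set_printoptions(precision=4,suppress=True)
err(*tab(.1,.15)); err(*tab(0,.15)); 
shot('side','s3');shot('scene','c3') 
c=load('s3')['pixels'][120:220,340:440]; d=load('c3')['pixels'][180:280,300:400]
cv2.imwrite('pics/s3c.png',cv2.resize(np.hstack([c,d]),None,fx=4,fy=4,interpolation=cv2.INTER_CUBIC))
E
```

```text
time: 5.25
ee_pos: [0.6068, 0.0027, 0.2223]
eef_rot: [0.777, 0.63, 0.0, 0.001]
ft_force: [-0.4, -3.9, -0.1]
width: 0.0096
grip_force: 25.0
time: 6.08
ee_pos: [0.6485, -0.002, 0.2224]
eef_rot: [0.71, 0.704, 0.0, 0.001]
ft_force: [0.2, -5.2, 0.4]
width: 0.0098
grip_force: 25.0
t 6.08 grasp [ 0.6484 -0.002   0.2411] yaw -0.48 units [-0.04 -0.06 -0.12] turn -0.06 F [ 0.2 -5.2  0.4] w 0.0098 gf 25.0 tilt [ 0.001 -0.    -1.   ]
t 6.08 grasp [ 0.6484 -0.002   0.2411] yaw -0.48 units [ 0.82 -0.03 -0.12] turn 1.08 F [ 0.2 -5.2  0.4] w 0.0098 gf 25.0 tilt [ 0.001 -0.    -1.   ]
```

View pics/s3c.png

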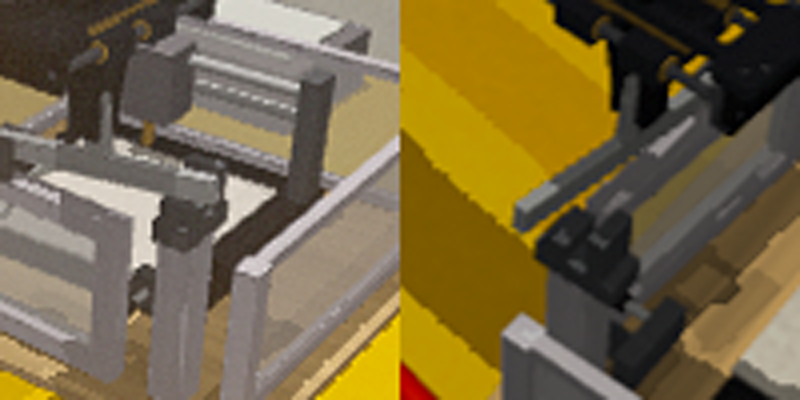

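The bar tip (side crop ~(215,185), scene crop ~(520,215)) is raised in front of the striker and above its top. I now go over it slowly, watching the force.

```bash
python3 -m crank '{"steps":[[[0.13,0,0],[0,0,0.17]],[[0.13,0,0],[0,0,0.17]],[[0.13,0,0],[0,0,0.17]],[[0.13,0.01,0],[0,0,0.17]],[[0.1,0.01,0],[0,0,0.13]],[[0.1,0.01,0],[0,0,0.13]],[[0,0,0],[0,0,0]],[[0,0,0],[0,0,0]]]}'
python3 -c "
from h import *
err(*tab(0,.15))"
for i in 1 2 3 4; do python3 -m crank '{"steps":[[[0.04,0,0],[0,0,0.05]],[[0,0,0],[0,0,0]],[[0,0,0],[0,0,0]]]}' | sed -n 2,4p; done
python3 - <<'E'
from h import *
err(*tab(0,.15))
shot('side','s4');shot('scene','c4') 
c=load('s4')['pixels'][120:220,340:440]; d=load('c4')['pixels'][180:280,300:400]
cv2.imwrite('pics/s4c.png',cv2.resize(np.hstack([c,d]),None,fx=4,fy=4,interpolation=cv2.INTER_CUBIC))
E
```

```text
time: 6.85
ee_pos: [0.6659, -0.0016, 0.2224]
eef_rot: [0.68, 0.733, -0.0, 0.0]
ft_force: [-1.9, -6.0, 0.7]
width: 0.0098
grip_force: 25.0
t 6.85 grasp [ 0.6659 -0.0016  0.2411] yaw 4.23 units [ 0.12 -0.05 -0.12] turn 0.14 F [-1.9 -6.   0.7] w 0.0098 gf 25.0 tilt [-0.    -0.001 -1.   ]
ee_pos: [0.6668, -0.0015, 0.2223]
eef_rot: [0.679, 0.734, -0.0, 0.0]
ft_force: [-1.4, -5.7, 1.3]
ee_pos: [0.6678, -0.0015, 0.2224]
eef_rot: [0.677, 0.736, -0.0, 0.0]
ft_force: [-1.0, -6.2, 2.1]
ee_pos: [0.6687, -0.0014, 0.2223]
eef_rot: [0.676, 0.737, -0.0, 0.0]
ft_force: [-1.7, -6.4, 0.6]
ee_pos: [0.6695, -0.0014, 0.2223]
eef_rot: [0.674, 0.739, -0.0, -0.0]
ft_force: [-3.3, -5.8, 1.2]
t 7.85 grasp [ 0.6695 -0.0013  0.241 ] yaw 5.24 units [-0.03 -0.05 -0.12] turn -0.06 F [-3.3 -5.8  1.2] w 0.01 gf 25.0 tilt [-0.001 -0.    -1.   ]
```

View pics/s4c.png

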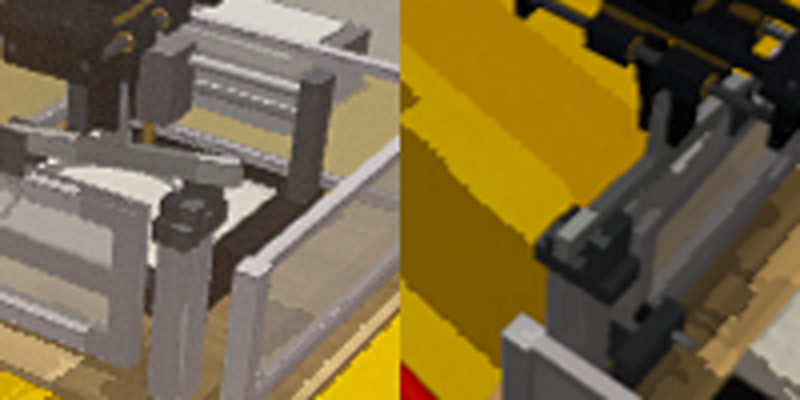

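The bar is above the catch: scene crop tip at ~(572,232), backstop at ~(615,235). I continue feeling for the backstop in 1 mm steps.

```bash

python3 -m crank '{"steps":[[[0.04,0,0],[0,0,0.05]],[[0,0,0],[0,0,0]],[[0,0,0],[0,0,0]]]}' | sed -n 2,4p
python3 -m crank '{"steps":[[[0.04,0,0],[0,0,0.05]],[[0,0,0],[0,0,0]],[[0,0,0],[0,0,0]]]}' | sed -n 2,4p
python3 -c "
from h import *
err(*tab(0,.15))"
```

```text
ee_pos: [0.6696, -0.0014, 0.2222]
eef_rot: [0.672, 0.74, -0.001, -0.001]
ft_force: [-9.0, -3.9, 4.2]
ee_pos: [0.6696, -0.0013, 0.2223]
eef_rot: [0.671, 0.742, -0.002, -0.002]
ft_force: [-14.7, -4.2, 7.5]
t 8.45 grasp [ 0.6697 -0.0013  0.241 ] yaw 5.73 units [-0.04 -0.06 -0.12] turn -0.16 F [-14.7  -4.2   7.5] w 0.0101 gf 25.1 tilt [-0.005  0.    -1.   ]
```

Contact: Fx jumped when the tab reached x = 0.6695. I back off to mid-slot (about 1.5 mm at the tab), then lower.

```bash

python3 -m crank '{"steps":[[[-0.07,0,0],[0,0,-0.09]],[[-0.07,0,0],[0,0,-0.08]],[[0,0,0],[0,0,0]],[[0,0,0],[0,0,0]]]}' | sed -n 2,4p
python3 -m crank '{"steps":[[[0,-0.04,-0.07],[0,0,0]],[[0,-0.04,-0.07],[0,0,0]],[[0,-0.04,-0.07],[0,0,0]],[[0,-0.04,-0.07],[0,0,0]],[[0.01,-0.04,-0.07],[0,0,0]],[[0,0,0],[0,0,0]],[[0,0,0],[0,0,0]]]}' | sed -n 2,4p
python3 -c "
from h import *
err(*tab(0,0))"
```

```text
ee_pos: [0.6681, -0.0014, 0.2223]
eef_rot: [0.676, 0.737, -0.0, -0.0]
ft_force: [-1.0, -5.6, 0.0]
ee_pos: [0.6686, -0.0058, 0.2132]
eef_rot: [0.676, 0.737, -0.0, -0.0]
ft_force: [-2.2, -4.9, 0.6]
t 9.37 grasp [ 0.6687 -0.0058  0.2319] yaw 4.94 units [ 0.03 -0.15 -0.27] turn 0.0 F [-2.2 -4.9  0.6] w 0.0099 gf 25.0 tilt [-0.  0. -1.]
```

```bash

python3 -m crank '{"steps":[[[0,-0.03,-0.05],[0,0,0]],[[0,-0.03,-0.05],[0,0,0]],[[0,-0.02,-0.04],[0,0,0]],[[0,0,0],[0,0,0]],[[0,0,0],[0,0,0]]]}' | sed -n 2,4p
python3 -m crank '{"steps":[[[0,-0.02,-0.04],[0,0,0]],[[0,0,0],[0,0,0]],[[0,0,0],[0,0,0]]]}' | sed -n 2,4p
python3 -m crank '{"steps":[[[0,-0.01,-0.03],[0,0,0]],[[0,0,0],[0,0,0]],[[0,0,0],[0,0,0]]]}' | sed -n 2,4p
python3 - <<'E'
from h import *
err(*tab(0,0))
shot('side','s5');shot('scene','c5') 
c=load('s5')['pixels'][120:220,340:440]; d=load('c5')['pixels'][180:280,300:400]
cv2.imwrite('pics/s5c.png',cv2.resize(np.hstack([c,d]),None,fx=4,fy=4,interpolation=cv2.INTER_CUBIC))
E
```

```text
ee_pos: [0.6688, -0.0073, 0.2096]
eef_rot: [0.676, 0.737, 0.0, -0.0]
ft_force: [-1.5, -1.8, 0.7]
ee_pos: [0.6688, -0.0073, 0.2095]
eef_rot: [0.676, 0.737, 0.001, -0.0]
ft_force: [-5.5, -0.2, 6.5]
ee_pos: [0.6689, -0.0073, 0.2096]
eef_rot: [0.676, 0.737, 0.001, -0.0]
ft_force: [-7.0, 0.8, 10.9]
t 10.28 grasp [ 0.6689 -0.0074  0.2283] yaw 5.01 units [ 0.02 -0.09 -0.13] turn -0.01 F [-7.   0.8 10.9] w 0.01 gf 25.0 tilt [ 0.001  0.002 -1.   ]
```

View pics/s5c.png

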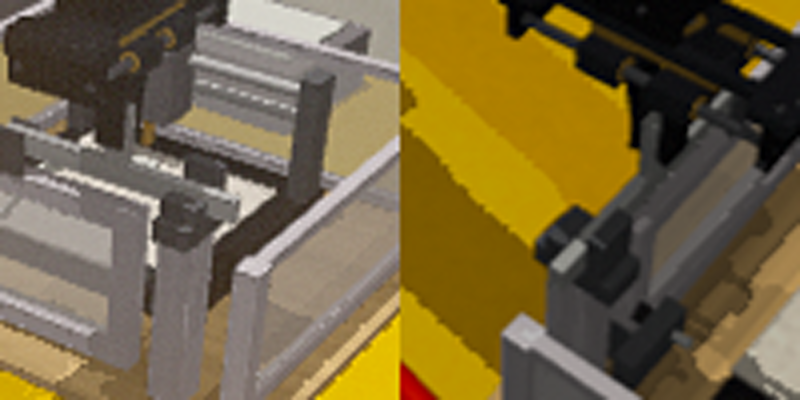

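The bar sits between striker (scene crop (565,225)) and backstop ((610,235)). Floor contact came 4 mm above the hanging height, which gives latch ≈ 0. Now I unload, release and withdraw upward.

```bash

python3 -m crank '{"steps":[[[0,0.02,0.06],[0,0,0]],[[0,0,0],[0,0,0]],[[0,0,0],[0,0,0]]]}' | sed -n 2,4p
python3 -m crank '{"steps":[[[0,0,0],[0,0,0]],[[0,0,0],[0,0,0]],[[0,0,0],[0,0,0]],[[0,0,0],[0,0,0]],[[0,0,0],[0,0,0]],[[0,0,0],[0,0,0]],[[0,0,0],[0,0,0]]]}' 50
python3 -m crank '{"steps":[[[0,0,0.5],[0,0,0]],[[0,0,0.8],[0,0,0]],[[0,0,0.8],[0,0,0]],[[0,0,0.8],[0,0,0]],[[0,0,0.8],[0,0,0]],[[0,0,0.8],[0,0,0]],[[0,0,0],[0,0,0]],[[0,0,0],[0,0,0]],[[0,0,0],[0,0,0]]]}'
python3 - <<'E'
from h import *
shot('side','s6');shot('scene','c6') 
c=load('s6')['pixels'][120:220,340:440]; d=load('c6')['pixels'][180:280,300:400]
cv2.imwrite('pics/s6c.png',cv2.resize(np.hstack([c,d]),None,fx=4,fy=4,interpolation=cv2.INTER_CUBIC))
E
```

```text
ee_pos: [0.6688, -0.0073, 0.2096]
eef_rot: [0.676, 0.737, 0.0, -0.0]
ft_force: [-3.7, 0.2, 3.6]
time: 11.22
ee_pos: [0.6689, -0.0081, 0.2096]
eef_rot: [0.676, 0.737, 0.0, 0.0]
ft_force: [0.6, 0.5, -0.6]
width: 0.0465
grip_force: 0.0
time: 11.97
ee_pos: [0.6687, -0.008, 0.322]
eef_rot: [0.676, 0.737, -0.0, -0.0]
ft_force: [-0.4, -0.4, -0.6]
width: 0.0501
grip_force: 0.0
```

View pics/s6c.png

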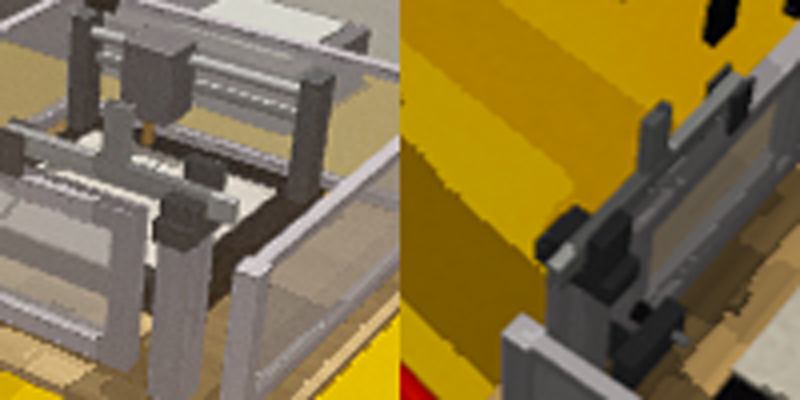

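With the gripper clear, the gate stays shut. The bar lies level in the slot behind the striker, its tip at scene crop (562,258).

```bash
python3 -c "
from bench import ticket
print(ticket.close_job())"
```

```text
the job is handed in; nothing more can be done
None
```

The gate is shut with the latch bar down on the catch floor behind the striker; it stayed shut after the gripper let go and withdrew, and the job is handed in (no verdict was returned).

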